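Stop the key machine, put the gauge away, reset the stop

TASK

A blue setting gauge was left on the carriage of the key cutting machine: first press the machine's red mushroom stop right in until it stays in by itself, and let go of it. Then, with the machine still stopped, take the gauge off and set it down gently, flat in its own blue tray. Finally turn the mushroom head clockwise to unlock it and let go, so that it springs fully out again; leave the other things where they are.

Things in the scene. Friction and masses are not known exactly. Their poses are not given: they have to be found in the camera images.
- stop_top (a point): Crown centre of the red mushroom stop on the white machine's panel: head 40 mm across, 20 mm high, ribbed, white arrows on top. z points out along the axis of press and turn, which leans 35 deg from vertical towards the machine's front (robot side). The crown is 34 mm and the head's underside 14 mm above the panel when out, 27 and 7 mm when latched. Turns with the head.
- stop_plate (a point): Where the stop's axis meets the panel (yellow disc 72 mm in diameter). Fixed to the machine: z out of the panel along the axis, y level (the machine's left seen from the robot), x up the slope. The flat panel is 150 mm wide (y) and 130 mm along the slope (x).
- stop_press (a joint): Depth of the mushroom head, m: 0 fully out, 0.0095 the end stop. Spring force about 2 N rising to 5 N, with a click of a few N more on the way; it latches if pressed to the end stop, and then rests near 0.007 when let go. Readings are noisy (1 mm).
- stop_turn (a joint): Turn of the mushroom head, rad, growing clockwise as seen looking at the crown; range 0 to 1.4, it stays where it is left. Latched in, the head is freed at about 0.8 and then springs out once the fingers no longer hold it. It latches only if pressed with the turn below about 0.6.
- machine: Key cutting machine, 340 x 340 mm. Origin: centre of its underside; front to -x. Base 50 mm high; steel carriage bed, top at 60 mm, at right front (y about -80 mm); stop panel at left front (y +90 mm, back edge 115 mm high); blue head stock and motor up to 170 mm high at x > +60 mm; two jaws 80 mm high at the rear of the bed (x -22, y -40 and -120 mm).
- gauge_blue: A setting gauge: steel bar 90 x 16 x 10 mm lying along the body's x, with an upright blue plastic grip block in its middle, 22 (x) x 16 (y) mm, its top 44 mm above the underside; 110 g. Origin: centre of the underside; z up. It lies on the carriage bed of the machine at the start.
- gauge_yellow: A setting gauge: steel bar 90 x 16 x 10 mm lying along the body's x, with an upright yellow plastic grip block in its middle, 22 (x) x 16 (y) mm, its top 44 mm above the underside; 110 g. Origin: centre of the underside; z up. It lies in the yellow tray and stays there.
- tray_blue: The blue storage tray: open pocket 112 x 38 mm outside, 16 mm high, walls and floor 5 mm, inner pocket 102 (x) x 28 (y) mm, fixed on the plywood board. Origin: centre of its underside; its floor is 5 mm above this; x along the pocket. Empty at the start; the blue gauge belongs here, either way round.
- tray_yellow: The yellow storage tray: open pocket 112 x 38 mm outside, 16 mm high, walls and floor 5 mm, inner pocket 102 (x) x 28 (y) mm, fixed on the plywood board. Origin: centre of its underside; its floor is 5 mm above this; x along the pocket. It holds the yellow gauge.
- tray_green: The green storage tray: open pocket 112 x 38 mm outside, 16 mm high, walls and floor 5 mm, inner pocket 102 (x) x 28 (y) mm, fixed on the plywood board. Origin: centre of its underside; its floor is 5 mm above this; x along the pocket. Empty; nothing belongs in it now.
- padlock_a: Brass padlock 45 x 24 mm, 70 mm high with its shackle, on the bench. Not part of the job. Origin: centre of its underside.
- padlock_b: Brass padlock 45 x 24 mm, 70 mm high with its shackle, on the bench. Not part of the job. Origin: centre of its underside.
- brush: Small bench brush lying along its x. Not part of the job. Origin: centre of its underside.
- screwdriver: Screwdriver lying along its x. Not part of the job. Origin: centre of its underside.
- oil: White oil bottle 50 mm in diameter, 130 mm high. Not part of the job. Origin: centre of its underside.
Mind the look-alikes: they are no part of the job. What is shaped like the gauge_blue but pink is not meant.

How it is judged:
On the way, in this order (a step that is already met when the one before it is completed fails the run):
1. the stop is latched in (at least 5 mm) with the fingers touching nothing, held 0.3 s (value of joint stop_press above 0.005 m and contact force between the fingers and anything else below 0.5 N), for 0.3 s.
2. the blue gauge lies in the blue tray, let go, while the stop is still latched in (all of step 1 and x of gauge_blue in the frame of tray_blue between -0.009 and 0.009 m and y of gauge_blue in the frame of tray_blue between -0.009 and 0.009 m and z of gauge_blue in the frame of tray_blue below 0.0075 m and angle between gauge_blue's own z axis and vertical below 0.12 rad and linear speed of gauge_blue below 0.03 m/s), for 0.2 s.
3. the mushroom head is turned clockwise past 0.6 rad (value of joint stop_turn above 0.6 rad), for 0.05 s.
At the end, for the whole second after the job is handed in: The mushroom stop is fully out again (pressed less than 1.5 mm) and the blue gauge lies flat and at rest in the pocket of the blue tray (centre within 9 mm of the tray's in x and y, tilt under 0.12 rad, underside less than 7.5 mm above the tray's underside) (value of joint stop_press below 0.0015 m and x of gauge_blue in the frame of tray_blue between -0.009 and 0.009 m and y of gauge_blue in the frame of tray_blue between -0.009 and 0.009 m and z of gauge_blue in the frame of tray_blue below 0.0075 m and angle between gauge_blue's own z axis and vertical below 0.12 rad and linear speed of gauge_blue below 0.03 m/s); the robot touches nothing.
It fails at once if another thing was moved more than 30 mm (distance of any of gauge_yellow, padlock_a, padlock_b, brush, screwdriver, oil from where it was at the start of the episode above 0.03 m).
It fails at once if the gauge was dropped into the tray (faster than 0.6 m/s there) (distance between gauge_blue and tray_blue below 0.06 m and linear speed of gauge_blue above 0.6 m/s).
It also fails if it takes over 69 s, if anything falls off the work surface, if the arm or the gripper's body presses on something with over 40 N, if the wrist force passes 120 N, or if a joint passes its speed limit or range.

ROBOT

A 6-joint arm with a two-finger parallel gripper is mounted at the origin on the work surface. World frame = base frame: x ahead of the robot, y to its left, z up, the work surface at z = 0. Lengths are in m, angles in rad, forces in N, time in s.
With the tool pointing down it reaches from about 0.425 to 0.95 m from the base axis. Payload 3.5 kg.
Tool frame: the origin (TCP) lies midway between the tips of the shut fingers; the grasp point (between the pads) lies 19 mm behind it; z points along the fingers, y is the line along which they close (so a half turn about z gives the same grasp; the last joint's range is limited). The gripper opens to 85 mm and grips with 20 to 120 N. Pads are 22 mm wide; open, the fingers measure 114 mm over their backs; the gripper's body (76 mm by 85 mm) begins 54 mm behind the grasp point. The pads swing forward as they close: fully open they stand 13 mm farther back than shut.
Start: joints at [-1.373, 0.286, 1.577, -0, 1.279, -0.15], TCP at [0.23, -0.635, 0.231] pointing down, gripper open.
Joint ranges: [-2.77, 2.77], [-0.9, 2.22], [0.21, 2.48], [-1.53, 4.67], [0.24, 2.81], [-2.84, 2.84]. Speed limits (rad/s): [2.79, 2.79, 3.14, 3.14, 3.14, 3.14].

INTERFACE

Orientations are given as a unit quaternion [x, y, z, w].
In Python, from plant import ctrl gives the robot as it stands.
- The arm moves only by the tool move_arm, never from a script. Its argument "plan" is a list of rows, each an object of numbers: "x", "y", "z": the shift along the tool's x, y, z in m; "yaw": the turn about the tool's z in rad; "fingers": the closure, from 0 (fully open) to 1 (shut). In form: [{"x": .., "y": .., "z": .., "yaw": .., "fingers": ..}, ...]. A call has 1 to 5 rows; each row is the pose to reach, as a shift and turn from the pose commanded when the call began, along the tool's axes at that moment; what a row does not reach only later rows make up. A row lasts 1/10 s, in which the tool goes at most 50 mm and 8.59 degrees, less where a joint would pass 70% of its speed; a pose out of reach is approached as far as the arm can. A call with a gripper value outside its range is refused whole. The fingers move at their own pace and stop on an object; "force" is the grip in N (left out, the last holds). Time passes only in rows, so rows that repeat a pose let the fingers close. It gives the time, the measured TCP pose, the force, the opening and the grip force at its end, in the units of the state.
- ctrl.get_state(): the state, without advancing time (a new reading comes with each control period).
- ctrl.read_camera(name): name is "scene" or "top" or "wrist"; returns the picture (384x512x3 uint8, red, green, blue); there is no depth.
- ctrl.camera_model(name): a dict with "intrinsics" (3x3 intrinsics, pixels), "cam_to_world" (4x4, takes a point from camera to world coordinates); the wrist camera has in their place "tool_from_camera" (4x4, takes a point from camera to tool coordinates, whose origin is the TCP and whose axes are the flange's). Camera axes: x right, y up, looking along -z (the intrinsics and any distortion apply to the point x, -y, -z); pixel columns grow to the right and rows downward; lengths in m; the calibration is good to about 2 mm. A picture is of the moment at which its call begins: read the wrist's pose just before it. camera_model takes no time and is no camera call.
- ctrl.sign_off(): hands the job in; it is judged then, once.
The state is a dict: "time": time; "qpos": joint angles; "dq": joint speeds; "joint_efforts": joint torques, N m; "eef_pos": TCP position; "tcp_rot": TCP orientation; "contact_force": force on the tool from outside, world axes, zero at the start; "wrist_torque": the same for the moment, N m; "opening": opening from 0.0 (shut) to 1.0 (fully open); "finger_force": force on a finger pad.
Only numpy, scipy, OpenCV 4.12 (cv2) and the standard library are available. Lean on these libraries where they do the work, as an engineer would, in place of code of your own. Each camera call takes 0.05 s, during which the arm holds its last target. There are 200 camera calls.

## Working session

There is one attempt and no reset: what is moved stays moved. The work goes in short steps, Python scripts to look and compute and a tool call to move; the robot and the scene stay as the last step left them, time stands still between calls to the robot, and variables do not carry over. Pictures are saved under pics/ and viewed, at most 10 in all, crops included, and the job is handed in when it is done.

Besides the shell and the picture viewer there is one more tool, called by a JSON object that holds its "op" and its "data". move_arm: Moves the arm, as the interface text tells. Its arguments: {"type":"object","properties":{"plan":{"type":"array"},"force":{"type":"number"}},"required":["plan"]}

```bash
ls; mkdir -p pics; python3 - <<'E'
from plant import ctrl
import cv2,numpy as np
np.set_printoptions(precision=4,suppress=True)
s=ctrl.get_state();print(s)
for n in("scene","top"):
    im=ctrl.read_camera(n);cv2.imwrite(f"pics/{n}0.png",im[:,:,::-1])
    m=ctrl.camera_model(n);print(n,m)
print(ctrl.camera_model("wrist"))
a=cv2.imread("pics/scene0.png");b=cv2.imread("pics/top0.png")
E
```

```text
pics
{'time': 0.0, 'qpos': array([-1.373 ,  0.2872,  1.5782,  0.    ,  1.2786, -0.15  ]), 'dq': array([-0.0001, -0.0002, -0.0009,  0.0001, -0.0012, -0.0003]), 'joint_efforts': array([  0.0018, -40.5979, -29.2623,  -0.    ,   0.0059,   0.    ]), 'eef_pos': array([ 0.2299, -0.6339,  0.2299]), 'tcp_rot': array([ 0.9849,  0.173 , -0.    , -0.0012]), 'contact_force': array([-0.5359,  0.1735,  0.1079]), 'wrist_torque': array([-0.0135,  0.0498, -0.0464]), 'finger_force': 0.0, 'opening': 1.0013954103169276}
scene {'intrinsics': array([[462.6138,   0.    , 257.0036],
       [  0.    , 462.6138, 199.8753],
       [  0.    ,   0.    ,   1.    ]]), 'cam_to_world': array([[-0.7974, -0.3754,  0.4724,  1.1198],
       [ 0.6034, -0.4938,  0.6262,  0.8268],
       [-0.0018,  0.7844,  0.6203,  0.9171],
       [ 0.    ,  0.    ,  0.    ,  1.    ]])}
top {'intrinsics': array([[377.6825,   0.    , 252.5748],
       [  0.    , 377.6825, 192.6257],
       [  0.    ,   0.    ,   1.    ]]), 'cam_to_world': array([[-0.0228,  0.9823, -0.1859,  0.3043],
       [-0.9996, -0.0189,  0.0231,  0.0061],
       [ 0.0192,  0.1864,  0.9823,  1.2495],
       [ 0.    ,  0.    ,  0.    ,  1.    ]])}
{'intrinsics': array([[269.5809,   0.    , 256.3274],
       [  0.    , 269.5809, 187.4264],
       [  0.    ,   0.    ,   1.    ]]), 'tool_from_camera': array([[-0.0001,  0.9529,  0.3034,  0.0771],
       [ 1.    , -0.0001,  0.0004,  0.0008],
       [ 0.0004,  0.3034, -0.9529, -0.1439],
       [ 0.    ,  0.    ,  0.    ,  1.    ]])}
```

View pics/scene0.png

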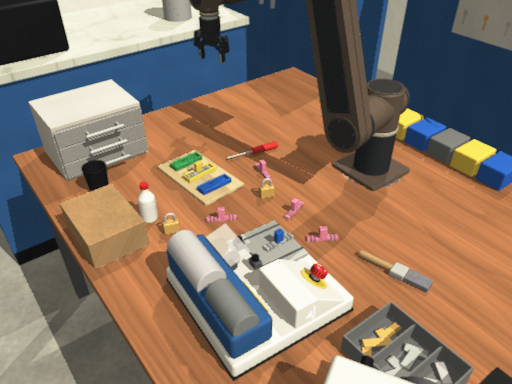

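View pics/top0.png

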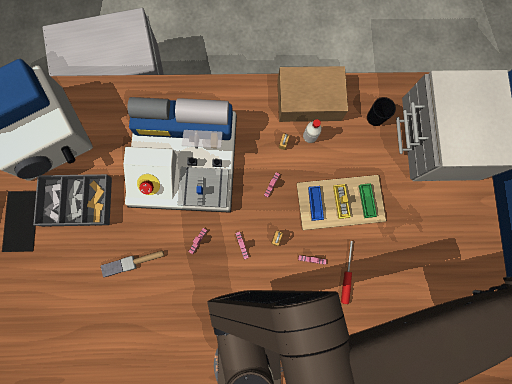

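The scene view shows the machine at about (260,290), with the red stop at (319,271), the blue gauge at (279,236) and the trays near (200,175). In the top view the stop is at (148,186), the blue gauge on the bed at (199,187), and the blue, yellow and green trays at (317,203), (343,200) and (368,200).

Gauge candidates (top view):
- The blue one on the bed at (199,187).
- The yellow one in its tray at (343,200).
- Pink ones at (272,184), (199,240), (242,245) and (312,259).

The one on the carriage fits because it is blue and on the machine. I'll confirm it in an enlarged crop.

```bash
python3 - <<'E'
import cv2,numpy as np
b=cv2.imread("pics/top0.png");a=cv2.imread("pics/scene0.png")
def crop(im,x,y,w,h,s):return cv2.resize(im[y:y+h,x:x+w],None,fx=s,fy=s,interpolation=cv2.INTER_CUBIC)
# machine x120-240,y130-215 ; trays 295-390,172-232 
o=np.zeros((600,800,3),np.uint8)
c=crop(b,120,140,80,75,4);c=crop(b,120,140,120,75,4);o[:300,:480]=c
c=crop(b,296,175,80,60,4);o[:240,480:800]=c
c=crop(a,220,215,130,75,4);o[300:600,:520]=c
c=crop(a,170,145,70,60,4);o[300:540,520:800]=c
cv2.imwrite("pics/crop0.png",o)
E
```

```text
(no output)
```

View pics/crop0.png

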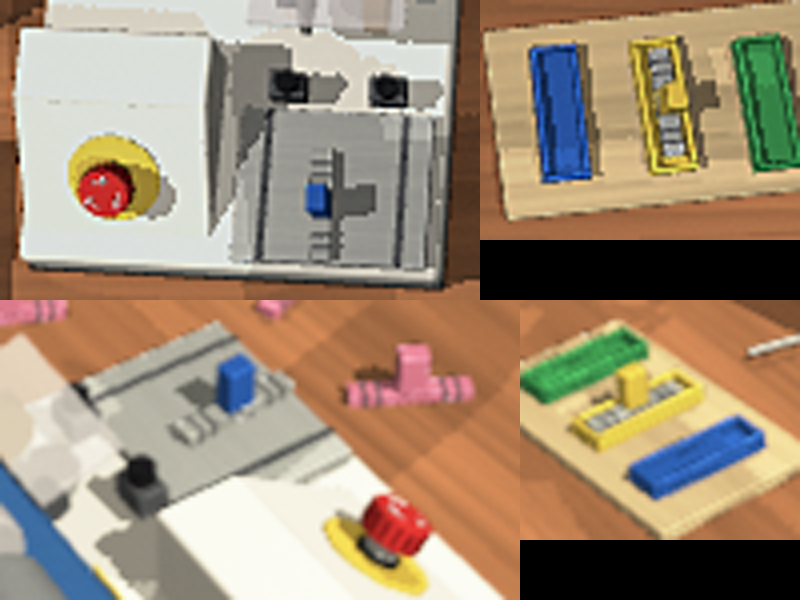

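The crop confirms it. Upper left, the blue grip block sits on a steel bar on the bed, block centre at crop (318,200), which is top pixel (199.5,190). The crown is at top (146.2,188) and scene (321,268.5). The blue tray pocket is empty: rim centre at top (316.2,203), scene (214.5,183).

```bash
cat > h.py <<'E'
from plant import ctrl
import cv2,numpy as np
from scipy.spatial.transform import Rotation as R
np.set_printoptions(precision=4,suppress=True)
def pose(n,st=None):
    m=ctrl.camera_model(n);K=m["intrinsics"]
    if n!="wrist":return K,m["cam_to_world"]
    T=np.eye(4);T[:3,:3]=R.from_quat(st["tcp_rot"]).as_matrix();T[:3,3]=st["eef_pos"]
    return K,T@m["tool_from_camera"]
def ray(C,u,v):
    K,T=C;d=np.linalg.inv(K)@[u,v,1];d=T[:3,:3]@[d[0],-d[1],-d[2]]
    return T[:3,3],d/np.linalg.norm(d)
def plane(C,u,v,z):
    o,d=ray(C,u,v);return o+d*(z-o[2])/d[2]
def tri(*obs):
    A=np.zeros((3,3));b=np.zeros(3);L=[ray(*o) for o in obs]
    for o,d in L:P=np.eye(3)-np.outer(d,d);A+=P;b+=P@o
    p=np.linalg.solve(A,b);return p,[np.linalg.norm(np.cross(p-o,d)) for o,d in L]
def proj(C,p):
    K,T=C;q=T[:3,:3].T@(np.asarray(p)-T[:3,3]);q=K@[q[0],-q[1],-q[2]];return q[:2]/q[2]
E
python3 - <<'E'
from h import *
t=pose("top");s=pose("scene")
print("crown",tri((t,146.2,188),(s,321,268.5)))
print("gauge block top",tri((t,199.5,189.5),(s,279.5,231)))
print("tray rim",tri((t,316.2,203.1),(s,214.5,183)))
T=lambda x,y,z,ox=120,oy=140:plane(t,ox+x/4,oy+y/4,z)
print("front edge",T(22,265,.05),T(440,285,.05))
print("gauge bar ends",T(322,150,.07),T(323,258,.07))
print("bed lines",T(270,112,.06),T(258,262,.06),T(403,115,.06),T(395,266,.06))
c=[T(x-480,y,.028,296,175) for x,y in((531,47),(578,44),(591,177),(543,182))];print("tray corners",np.array(c))
print("yellow disc",T(114,178,.0+.09))
E
```

```text
crown (array([0.5403, 0.3077, 0.1046]), [np.float64(0.0022123428511491086), np.float64(0.0022123428511489542)])
gauge block top (array([0.5331, 0.1439, 0.1029]), [np.float64(0.0016459894470593308), np.float64(0.0016459894470592668)])
tray rim (array([ 0.4965, -0.2311,  0.0234]), [np.float64(0.0009360397912658164), np.float64(0.0009360397912657408)])
front edge [0.4949 0.3843 0.05  ] [0.4721 0.0515 0.05  ]
gauge bar ends [0.58   0.1436 0.07  ] [0.4926 0.1426 0.07  ]
bed lines [0.6146 0.1868 0.06  ] [0.492  0.1952 0.06  ] [0.6102 0.0794 0.06  ] [0.4867 0.0867 0.06  ]
tray corners [[ 0.5518 -0.2091  0.028 ]
 [ 0.5536 -0.2483  0.028 ]
 [ 0.4427 -0.2527  0.028 ]
 [ 0.4395 -0.2132  0.028 ]]
yellow disc [0.5558 0.3031 0.09  ]
```

{"op": "move_arm", "data": {"plan": [{"x":0.18,"y":-0.11,"z":0,"yaw":0.35,"fingers":0},{"x":0.18,"y":-0.11,"z":0,"yaw":0.35,"fingers":0},{"x":0.18,"y":-0.11,"z":0,"yaw":0.35,"fingers":0.5},{"x":0.18,"y":-0.11,"z":0,"yaw":0.35,"fingers":1},{"x":0.18,"y":-0.11,"z":0,"yaw":0.35,"fingers":1}], "force": 60}}

```text
time: 0.6
eef_pos: [0.3642, -0.4657, 0.2307]
tcp_rot: [1.0, 0.001, 0.0, -0.001]
contact_force: [0.5, -0.2, -2.3]
opening: 0.514
finger_force: 0.0
```

{"op": "move_arm", "data": {"plan": [{"x":0.13,"y":-0.2,"z":0,"yaw":0,"fingers":1},{"x":0.13,"y":-0.2,"z":0,"yaw":0,"fingers":1},{"x":0.13,"y":-0.2,"z":0,"yaw":0,"fingers":1},{"x":0.13,"y":-0.2,"z":0,"yaw":0,"fingers":1},{"x":0.13,"y":-0.2,"z":0,"yaw":0,"fingers":1}]}}

```text
time: 1.1
eef_pos: [0.493, -0.2682, 0.2311]
tcp_rot: [1.0, -0.001, -0.0, -0.0]
contact_force: [-0.4, -0.3, -0.4]
opening: 0.001
finger_force: 0.0
```

{"op": "move_arm", "data": {"plan": [{"x":0.02,"y":-0.245,"z":0,"yaw":0,"fingers":1},{"x":0.02,"y":-0.245,"z":0,"yaw":0,"fingers":1},{"x":0.02,"y":-0.245,"z":0,"yaw":0,"fingers":1},{"x":0.02,"y":-0.245,"z":0,"yaw":0,"fingers":1},{"x":0.02,"y":-0.245,"z":0,"yaw":0,"fingers":1}]}}

```text
time: 1.6
eef_pos: [0.5126, -0.0235, 0.2311]
tcp_rot: [1.0, -0.001, -0.0, 0.0]
contact_force: [1.1, -0.7, 0.8]
opening: -0.0
finger_force: 0.0
```

{"op": "move_arm", "data": {"plan": [{"x":0,"y":-0.24,"z":0,"yaw":0,"fingers":1},{"x":0,"y":-0.24,"z":0,"yaw":0,"fingers":1},{"x":0,"y":-0.24,"z":0,"yaw":0,"fingers":1},{"x":0,"y":-0.24,"z":0,"yaw":0,"fingers":1},{"x":0,"y":-0.24,"z":0,"yaw":0,"fingers":1}]}}

```text
time: 2.1
eef_pos: [0.5131, 0.2169, 0.2311]
tcp_rot: [1.0, -0.001, -0.0, 0.0]
contact_force: [1.6, 0.3, -0.2]
opening: -0.002
finger_force: 0.0
```

```bash
python3 - <<'E'
from h import *
ctrl.read_camera("wrist")
s=ctrl.get_state();im=ctrl.read_camera("wrist")
print(s["eef_pos"],s["tcp_rot"],s["qpos"],s["dq"])
cv2.imwrite("pics/w1.png",cv2.resize(im[:,:,::-1],(800,600),interpolation=cv2.INTER_CUBIC))
C=pose("wrist",s)
for p in([.5403,.3077,.1046],[.5331,.1439,.1029]):print(proj(C,p)*800/512)
E
```

```text
[0.5126 0.2214 0.2311] [ 1.      0.0008 -0.0001 -0.0021] [0.2242 0.0293 1.8672 0.0043 1.2443 1.792 ] [-0.0749 -0.0306  0.0354 -0.0551  0.019  -0.1319]
[267.0059 238.933 ]
[518.2872 249.9037]
```

View pics/w1.png

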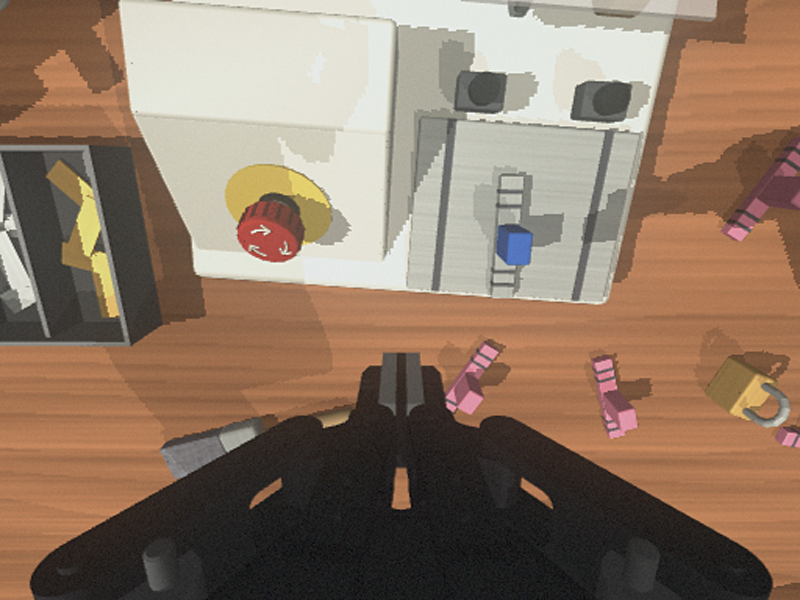

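The wrist view shows the crown at (270,241), the gauge's blue block top at (517,249), and the bed and jaws clear. Both match the projected points within about 3 px.

{"op": "move_arm", "data": {"plan": [{"x":0,"y":-0.085,"z":0.05,"yaw":0,"fingers":1},{"x":0,"y":-0.085,"z":0.1,"yaw":0,"fingers":1},{"x":0,"y":-0.085,"z":0.1,"yaw":0,"fingers":1},{"x":0,"y":-0.085,"z":0.1,"yaw":0,"fingers":1},{"x":0,"y":-0.085,"z":0.1,"yaw":0,"fingers":1}]}}

```text
time: 2.7
eef_pos: [0.5136, 0.2989, 0.1309]
tcp_rot: [1.0, -0.001, -0.001, 0.001]
contact_force: [1.3, -0.2, 0.7]
opening: -0.003
finger_force: 0.0
```

```bash
python3 - <<'E'
from h import *
ctrl.read_camera("wrist");ctrl.read_camera("wrist")
t=pose("top");s=pose("scene")
# wrist pose at picture time w1
w=pose("wrist",dict(tcp_rot=[1,.0008,-.0001,-.0021],eef_pos=[.5126,.2205,.2311]))
k=.64
print("crown",tri((t,146.2,188),(s,321,268.5),(w,270*k,241*k)))
print("gauge",tri((t,199.5,189.5),(s,279.5,231),(w,517*k,249*k)))
print("bar ends z.07",plane(w,510*k,176*k,.07),plane(w,503*k,296*k,.07))
st=ctrl.get_state();print(st["eef_pos"],st["tcp_rot"],st["contact_force"])
E
```

```text
crown (array([0.5395, 0.3067, 0.1037]), [np.float64(0.0024453401966689392), np.float64(0.0024437170969823312), np.float64(0.001612902282835412)])
gauge (array([0.5333, 0.1439, 0.1028]), [np.float64(0.0015126254281573044), np.float64(0.0017920177985665572), np.float64(0.00037430187345007497)])
bar ends z.07 [0.5786 0.1441 0.07  ] [0.4906 0.1423 0.07  ]
[0.5153 0.2991 0.1336] [ 1.     -0.0017  0.0018 -0.0004] [0.4812 0.5139 0.3314]
```

{"op": "move_arm", "data": {"plan": [{"x":0,"y":-0.007,"z":0,"yaw":0,"fingers":1},{"x":0.0057,"y":-0.006,"z":0.0082,"yaw":0,"fingers":1},{"x":0.0143,"y":-0.006,"z":0.0205,"yaw":0,"fingers":1},{"x":0.0172,"y":-0.006,"z":0.0246,"yaw":0,"fingers":1},{"x":0.0172,"y":-0.006,"z":0.0246,"yaw":0,"fingers":1}]}}

```text
time: 3.3
eef_pos: [0.531, 0.3054, 0.1064]
tcp_rot: [1.0, -0.001, -0.0, 0.0]
contact_force: [-0.8, -0.7, 1.2]
opening: 0.002
finger_force: 0.5
```

{"op": "move_arm", "data": {"plan": [{"x":0.0011,"y":0,"z":0.0016,"yaw":0,"fingers":1},{"x":0.0023,"y":0,"z":0.0033,"yaw":0,"fingers":1},{"x":0.0023,"y":0,"z":0.0033,"yaw":0,"fingers":1},{"x":0.0023,"y":0,"z":0.0033,"yaw":0,"fingers":1}]}}

```text
time: 3.7
eef_pos: [0.5329, 0.3056, 0.1038]
tcp_rot: [1.0, -0.001, -0.0, 0.0]
contact_force: [-3.3, -3.1, 3.2]
opening: 0.0
finger_force: 2.0
```

{"op": "move_arm", "data": {"plan": [{"x":0.0011,"y":0,"z":0.0016,"yaw":0,"fingers":1},{"x":0.0023,"y":0,"z":0.0033,"yaw":0,"fingers":1},{"x":0.0034,"y":0,"z":0.0049,"yaw":0,"fingers":1},{"x":0.0034,"y":0,"z":0.0049,"yaw":0,"fingers":1}]}}

```text
time: 4.1
eef_pos: [0.5366, 0.3056, 0.0985]
tcp_rot: [1.0, -0.001, 0.0, 0.0]
contact_force: [-3.2, -3.8, 4.5]
opening: -0.001
finger_force: 2.4
```

{"op": "move_arm", "data": {"plan": [{"x":0.0011,"y":0,"z":0.0016,"yaw":0,"fingers":1},{"x":0.0017,"y":0,"z":0.0025,"yaw":0,"fingers":1},{"x":0.0017,"y":0,"z":0.0025,"yaw":0,"fingers":1}]}}

```text
time: 4.4
eef_pos: [0.5369, 0.3057, 0.0981]
tcp_rot: [1.0, -0.001, -0.002, 0.001]
contact_force: [-10.9, -5.8, 15.0]
opening: -0.0
finger_force: 9.3
```

{"op": "move_arm", "data": {"plan": [{"x":0.0009,"y":0,"z":0.0012,"yaw":0,"fingers":1},{"x":0.0009,"y":0,"z":0.0012,"yaw":0,"fingers":1},{"x":0.0009,"y":0,"z":0.0012,"yaw":0,"fingers":1}]}}

```text
time: 4.7
eef_pos: [0.5371, 0.3057, 0.098]
tcp_rot: [1.0, -0.001, -0.003, 0.001]
contact_force: [-14.0, -5.7, 20.8]
opening: -0.002
finger_force: 12.6
```

{"op": "move_arm", "data": {"plan": [{"x":-0.008,"y":0,"z":-0.0115,"yaw":0,"fingers":1},{"x":-0.023,"y":0,"z":-0.033,"yaw":0,"fingers":1},{"x":-0.024,"y":0,"z":-0.08,"yaw":0,"fingers":0.6},{"x":-0.024,"y":0,"z":-0.12,"yaw":0,"fingers":0.6},{"x":-0.024,"y":0,"z":-0.12,"yaw":0,"fingers":0.5}]}}

```text
time: 5.2
eef_pos: [0.5191, 0.3082, 0.2227]
tcp_rot: [1.0, -0.001, 0.008, -0.004]
contact_force: [1.2, 0.0, 0.8]
opening: 0.493
finger_force: 0.0
```

```bash
python3 - <<'E'
from h import *
ctrl.read_camera("wrist")
s=ctrl.get_state();im=ctrl.read_camera("wrist")
print(s["time"],s["eef_pos"],s["tcp_rot"],s["contact_force"],s["opening"])
a=cv2.imread("pics/scene0.png");b=ctrl.read_camera("scene")[:,:,::-1]
o=np.zeros((600,800,3),np.uint8)
o[:300,:400]=cv2.resize(im[:,:,::-1],(400,300))
f=lambda i:cv2.resize(i[250:300,285:352],(400,300),interpolation=cv2.INTER_CUBIC)
o[300:,:400]=f(a);o[300:,400:]=f(b)
o[:300,400:]=cv2.resize(im[40:190,150:350,::-1],(400,300),interpolation=cv2.INTER_CUBIC)
cv2.imwrite("pics/c2.png",o)
C=pose("wrist",s);print([proj(C,np.array([.5395,.3067,.1037])-d*np.array([-.572,.039,.819])) for d in(0,.007)])
E
```

```text
5.25 [0.5176 0.3075 0.2191] [ 1.     -0.001   0.005  -0.0025] [-0.4804  0.3756 -0.1372] 0.49601735654609486
[array([256.8   , 162.1715]), array([257.0867, 157.0469])]
```

View pics/c2.png

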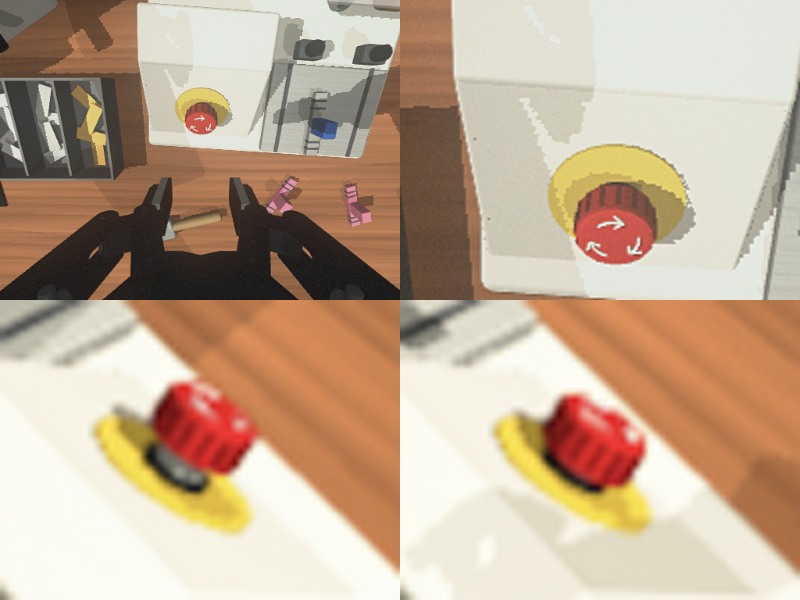

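The lower crops compare before and after: the gap under the red head has closed. The crown is at wrist (257.5,158), where I predicted it for the 7 mm latched depth. The stop is latched and I'm not touching it. Next is the gauge.

{"op": "move_arm", "data": {"plan": [{"x":0.016,"y":0.163,"z":0,"yaw":0,"fingers":0.5},{"x":0.016,"y":0.163,"z":0,"yaw":0,"fingers":0.5},{"x":0.016,"y":0.163,"z":0.02,"yaw":0,"fingers":0.5},{"x":0.016,"y":0.163,"z":0.05,"yaw":0,"fingers":0.5},{"x":0.016,"y":0.163,"z":0.05,"yaw":0,"fingers":0.5}]}}

```text
time: 5.85
eef_pos: [0.5265, 0.1403, 0.1574]
tcp_rot: [1.0, -0.003, -0.007, 0.0]
contact_force: [-1.6, 0.2, -1.4]
opening: 0.5
finger_force: 0.0
```

```bash
python3 - <<'E'
from h import *
ctrl.read_camera("wrist");ctrl.read_camera("wrist")
for i in range(3):
    s=ctrl.get_state();print(s["time"],s["eef_pos"],s["tcp_rot"],s["opening"]);im=ctrl.read_camera("wrist")
C=pose("wrist",s)
cv2.imwrite("pics/w3.png",cv2.resize(im[:,:,::-1],(800,600),interpolation=cv2.INTER_CUBIC))
for p in([.5335,.1439,.104],[.5345,.1435,.06]):print(proj(C,p)*800/512)
E
```

```text
5.95 [0.5294 0.1428 0.1624] [ 1.     -0.0016 -0.0023 -0.0002] 0.5032380762047282
6.0 [0.5304 0.1434 0.1641] [ 1.     -0.001  -0.0007 -0.0003] 0.499325155619617
6.05 [0.531  0.1438 0.1652] [ 1.     -0.0006  0.0004 -0.0003] 0.5000999732213376
[398.8294 310.6495]
[399.7829 284.66  ]
```

View pics/w3.png

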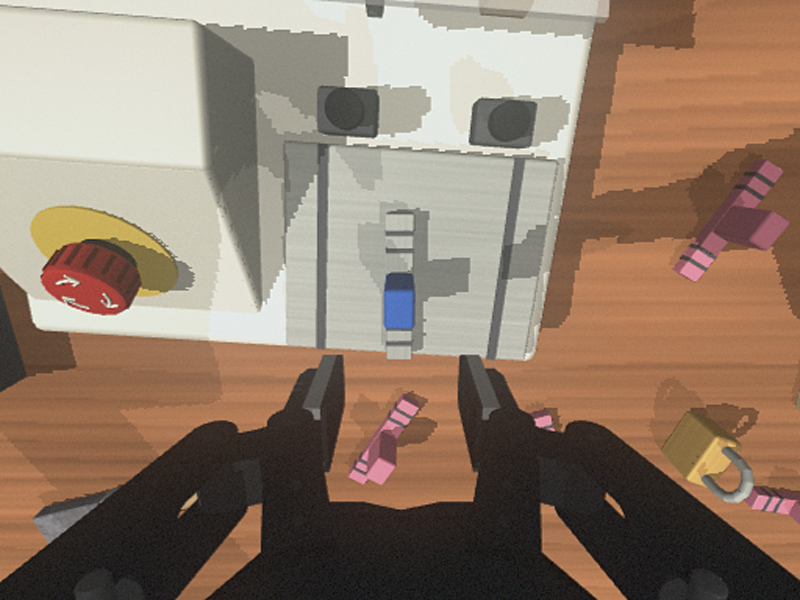

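The block top is at (399,309) and its bar runs straight up the picture between the open fingers. It is aligned, so I'm descending.

{"op": "move_arm", "data": {"plan": [{"x":0.001,"y":0,"z":0.04,"yaw":0,"fingers":0.5},{"x":0.001,"y":0,"z":0.075,"yaw":0,"fingers":0.5},{"x":0.001,"y":0,"z":0.088,"yaw":0,"fingers":0.5},{"x":0.001,"y":0,"z":0.088,"yaw":0,"fingers":0.5},{"x":0.001,"y":0,"z":0.088,"yaw":0,"fingers":0.5}], "force": 40}}

```text
time: 6.6
eef_pos: [0.5329, 0.1435, 0.0785]
tcp_rot: [1.0, -0.001, 0.001, -0.0]
contact_force: [0.6, 0.3, -0.1]
opening: 0.496
finger_force: 0.0
```

{"op": "move_arm", "data": {"plan": [{"x":0,"y":0,"z":0,"yaw":0,"fingers":0.7},{"x":0,"y":0,"z":0,"yaw":0,"fingers":0.9},{"x":0,"y":0,"z":0,"yaw":0,"fingers":1},{"x":0,"y":0,"z":0,"yaw":0,"fingers":1},{"x":0,"y":0,"z":0,"yaw":0,"fingers":1}]}}

```text
time: 7.1
eef_pos: [0.5331, 0.1431, 0.0789]
tcp_rot: [1.0, -0.001, 0.002, -0.0]
contact_force: [-1.1, 0.9, 6.8]
opening: 0.176
finger_force: 44.8
```

{"op": "move_arm", "data": {"plan": [{"x":0,"y":0,"z":-0.02,"yaw":0,"fingers":1},{"x":0,"y":0,"z":-0.05,"yaw":0,"fingers":1},{"x":0,"y":0,"z":-0.09,"yaw":0,"fingers":1},{"x":0,"y":0,"z":-0.12,"yaw":0,"fingers":1},{"x":0,"y":0,"z":-0.12,"yaw":0,"fingers":1}]}}

```text
time: 7.6
eef_pos: [0.5345, 0.143, 0.2023]
tcp_rot: [1.0, -0.001, 0.005, -0.0]
contact_force: [1.0, 0.0, -0.2]
opening: 0.177
finger_force: 43.9
```

{"op": "move_arm", "data": {"plan": [{"x":0,"y":0.03,"z":0,"yaw":0,"fingers":1},{"x":-0.01,"y":0.07,"z":0,"yaw":0,"fingers":1},{"x":-0.01,"y":0.11,"z":0,"yaw":0,"fingers":1},{"x":-0.02,"y":0.15,"z":0,"yaw":0,"fingers":1},{"x":-0.02,"y":0.19,"z":0,"yaw":0,"fingers":1}]}}

```text
time: 8.1
eef_pos: [0.509, -0.0481, 0.1944]
tcp_rot: [1.0, -0.001, -0.002, -0.001]
contact_force: [-0.0, -0.3, -1.3]
opening: 0.179
finger_force: 43.9
```

{"op": "move_arm", "data": {"plan": [{"x":-0.005,"y":0.04,"z":0,"yaw":-0.02,"fingers":1},{"x":-0.01,"y":0.08,"z":0,"yaw":-0.035,"fingers":1},{"x":-0.013,"y":0.12,"z":0,"yaw":-0.035,"fingers":1},{"x":-0.015,"y":0.15,"z":0,"yaw":-0.035,"fingers":1},{"x":-0.015,"y":0.15,"z":0,"yaw":-0.035,"fingers":1}]}}

```text
time: 8.6
eef_pos: [0.4946, -0.2, 0.1948]
tcp_rot: [1.0, 0.014, -0.001, -0.0]
contact_force: [-0.6, 0.2, -2.1]
opening: 0.179
finger_force: 43.8
```

```bash
python3 - <<'E'
from h import *
for i in range(5):
    s=ctrl.get_state();im=ctrl.read_camera("wrist")
print(s["time"],s["eef_pos"],s["tcp_rot"],s["opening"])
C=pose("wrist",s)
cv2.imwrite("pics/w4.png",cv2.resize(im[:,:,::-1],(800,600),interpolation=cv2.INTER_CUBIC))
print(proj(C,[.4967,-.231,.0234])*800/512)
E
```

```text
8.8 [ 0.4953 -0.1959  0.1955] [ 0.9999  0.0167 -0.0009 -0.0008] 0.17854080067214315
[445.4201 263.4532]
```

View pics/w4.png

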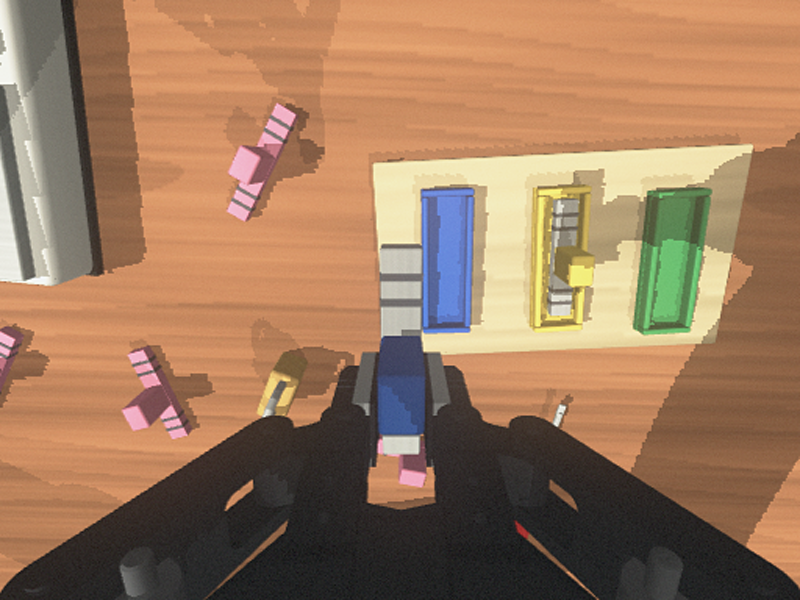

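The blue tray's rim is centred at (447,260). The held gauge has its block at (401,385) and its bar upright at columns 380–423, parallel to the tray.

```bash
python3 - <<'E'
from h import *
w=pose("wrist",dict(tcp_rot=[.9999,.0167,-.0009,-.0008],eef_pos=[.4953,-.1959,.1955]));k=.64
t=pose("top");s=pose("scene")
print(tri((t,316.2,203.1),(s,214.5,183),(w,447*k,260*k)),plane(w,447*k,260*k,.0234))
c=np.array([plane(w,u*k,v*k,.0234) for u,v in((421,189),(473,188),(471,331),(424,332))]);print(c,c.mean(0))
for u,v in((401.5,244),(401,454)):print("bar end top",plane(w,u*k,v*k,.1955-.008))
st=ctrl.get_state();print(st["eef_pos"],st["tcp_rot"])
E
```

```text
(array([ 0.4974, -0.2317,  0.0226]), [np.float64(0.00028315001713338604), np.float64(0.0019434121664109404), np.float64(0.001889652427266675)]) [ 0.4994 -0.232   0.0234]
[[ 0.5518 -0.2095  0.0234]
 [ 0.5538 -0.2474  0.0234]
 [ 0.4412 -0.2554  0.0234]
 [ 0.439  -0.2174  0.0234]] [ 0.4965 -0.2324  0.0234]
bar end top [ 0.543  -0.1955  0.1875]
bar end top [ 0.4514 -0.1984  0.1875]
[ 0.4956 -0.1958  0.1959] [ 0.9999  0.017  -0.0007 -0.0006]
```

{"op": "move_arm", "data": {"plan": [{"x":-0.001,"y":0.02,"z":0,"yaw":-0.02,"fingers":1},{"x":-0.001,"y":0.035,"z":0.03,"yaw":-0.02,"fingers":1},{"x":-0.001,"y":0.035,"z":0.07,"yaw":-0.02,"fingers":1},{"x":-0.001,"y":0.035,"z":0.11,"yaw":-0.02,"fingers":1},{"x":-0.001,"y":0.035,"z":0.13,"yaw":-0.02,"fingers":1}]}}

```text
time: 9.35
eef_pos: [0.4941, -0.2293, 0.0628]
tcp_rot: [1.0, 0.027, -0.003, -0.002]
contact_force: [0.1, 0.8, -1.1]
opening: 0.178
finger_force: 43.9
```

{"op": "move_arm", "data": {"plan": [{"x":0,"y":0,"z":0.007,"yaw":0,"fingers":1},{"x":0,"y":0,"z":0.012,"yaw":0,"fingers":1},{"x":0,"y":0,"z":0.012,"yaw":0,"fingers":1},{"x":0,"y":0,"z":0.012,"yaw":0,"fingers":1}]}}

```text
time: 9.75
eef_pos: [0.4973, -0.2326, 0.0565]
tcp_rot: [1.0, 0.027, 0.001, 0.001]
contact_force: [-0.0, -0.1, -1.3]
opening: 0.179
finger_force: 43.9
```

{"op": "move_arm", "data": {"plan": [{"x":-0.001,"y":-0.001,"z":0.004,"yaw":0,"fingers":1},{"x":-0.001,"y":-0.001,"z":0.009,"yaw":0,"fingers":1},{"x":-0.001,"y":-0.001,"z":0.015,"yaw":0,"fingers":1},{"x":-0.001,"y":-0.001,"z":0.015,"yaw":0,"fingers":1},{"x":-0.001,"y":-0.001,"z":0.015,"yaw":0,"fingers":1}]}}

```text
time: 10.25
eef_pos: [0.4948, -0.231, 0.0394]
tcp_rot: [1.0, 0.026, -0.0, -0.0]
contact_force: [-1.1, -0.4, -1.6]
opening: 0.18
finger_force: 43.9
```

{"op": "move_arm", "data": {"plan": [{"x":0,"y":0,"z":0.002,"yaw":0,"fingers":1},{"x":0,"y":0,"z":0.004,"yaw":0,"fingers":1},{"x":0,"y":0,"z":0.006,"yaw":0,"fingers":1},{"x":0,"y":0,"z":0.006,"yaw":0,"fingers":1},{"x":0,"y":0,"z":0.006,"yaw":0,"fingers":1}]}}

```text
time: 10.75
eef_pos: [0.4953, -0.2315, 0.0358]
tcp_rot: [1.0, 0.027, -0.0, -0.0]
contact_force: [-4.0, 2.3, 9.6]
opening: 0.18
finger_force: 45.4
```

```bash
python3 - <<'E'
from h import *
s=ctrl.get_state();im=ctrl.read_camera("wrist");b=ctrl.read_camera("scene")
print(s["time"],s["eef_pos"],s["contact_force"])
o=np.zeros((600,800,3),np.uint8)
o[:,:400]=cv2.resize(im[120:320,190:323,::-1],(400,600),interpolation=cv2.INTER_CUBIC)
o[:400,400:]=cv2.resize(b[150:210,180:240,::-1],(400,400),interpolation=cv2.INTER_CUBIC)
cv2.imwrite("pics/c5.png",o)
E
```

```text
10.75 [ 0.4953 -0.2315  0.0358] [-4.0281  2.3447  9.6417]
```

View pics/c5.png

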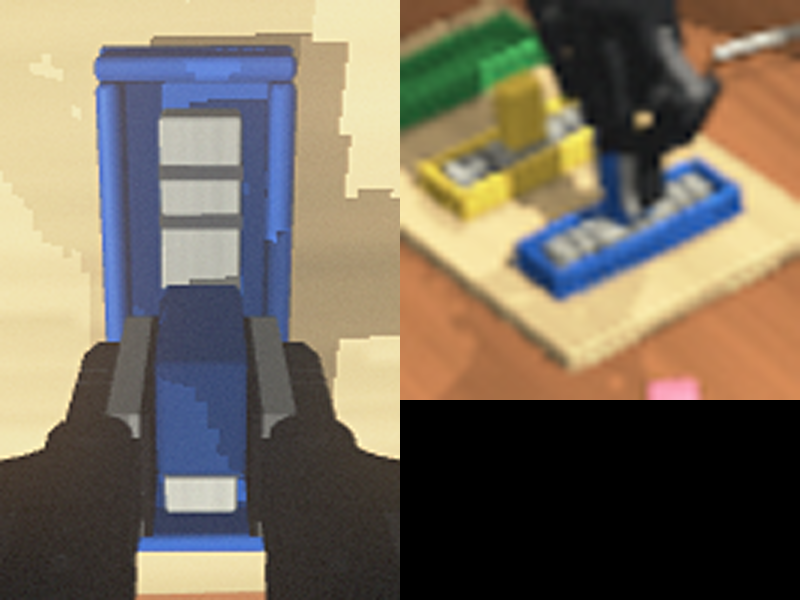

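The gauge bar lies inside the blue pocket, with floor visible on both sides and at the end. The scene crop agrees, so I'm releasing.

{"op": "move_arm", "data": {"plan": [{"x":0,"y":0,"z":-0.002,"yaw":0,"fingers":0.9},{"x":0,"y":0,"z":-0.002,"yaw":0,"fingers":0.7},{"x":0,"y":0,"z":-0.002,"yaw":0,"fingers":0.6},{"x":0,"y":0,"z":-0.002,"yaw":0,"fingers":0.6},{"x":0,"y":0,"z":-0.002,"yaw":0,"fingers":0.6}]}}

```text
time: 11.35
eef_pos: [0.4949, -0.2311, 0.0356]
tcp_rot: [1.0, 0.026, -0.0, -0.0]
contact_force: [-0.1, -0.5, 0.3]
opening: 0.398
finger_force: 0.0
```

{"op": "move_arm", "data": {"plan": [{"x":0,"y":0,"z":-0.03,"yaw":0,"fingers":0.6},{"x":0,"y":0,"z":-0.07,"yaw":0,"fingers":0.6},{"x":0,"y":0,"z":-0.12,"yaw":0,"fingers":0.6},{"x":0,"y":0,"z":-0.17,"yaw":0,"fingers":0.6},{"x":0,"y":0,"z":-0.17,"yaw":0,"fingers":0.6}]}}

```text
time: 11.85
eef_pos: [0.499, -0.2339, 0.2152]
tcp_rot: [1.0, 0.026, 0.007, 0.005]
contact_force: [0.1, -0.7, 1.1]
opening: 0.395
finger_force: 0.0
```

```bash
python3 - <<'E'
from h import *
for i in range(3):
    s=ctrl.get_state();im=ctrl.read_camera("wrist")
print(s["time"],s["eef_pos"],s["tcp_rot"],s["opening"])
b=ctrl.read_camera("scene");t=ctrl.read_camera("top")
o=np.zeros((600,800,3),np.uint8)
o[:300,:400]=cv2.resize(im[:,:,::-1],(400,300))
o[:400,400:]=cv2.resize(b[150:210,180:240,::-1],(400,400),interpolation=cv2.INTER_CUBIC)
o[300:,:400]=cv2.resize(b[250:300,285:352,::-1],(400,300),interpolation=cv2.INTER_CUBIC)
cv2.imwrite("pics/c6.png",o)
E
```

```text
11.95 [ 0.4958 -0.2317  0.2077] [0.9996 0.0264 0.0016 0.0012] 0.40089400354535804
```

View pics/c6.png

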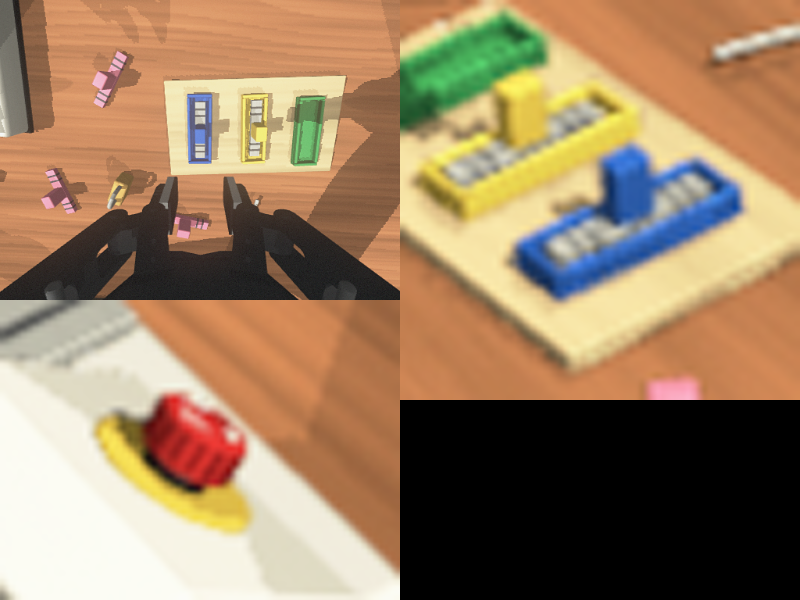

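The blue gauge lies flat in the blue tray: wrist (200,128), and the scene crop shows its bar inside the rim. The stop is still latched, with no gap under its head. I'll go back to the stop with the fingers partly open.

{"op": "move_arm", "data": {"plan": [{"x":0.043,"y":-0.238,"z":0,"yaw":0,"fingers":0.4},{"x":0.043,"y":-0.238,"z":0,"yaw":0,"fingers":0.35},{"x":0.043,"y":-0.238,"z":0,"yaw":0,"fingers":0.35},{"x":0.043,"y":-0.238,"z":0,"yaw":0,"fingers":0.35},{"x":0.043,"y":-0.238,"z":0,"yaw":0,"fingers":0.35}]}}

```text
time: 12.6
eef_pos: [0.5242, 0.0113, 0.2035]
tcp_rot: [1.0, 0.027, -0.002, -0.001]
contact_force: [0.0, 0.3, 0.6]
opening: 0.646
finger_force: 0.0
```

{"op": "move_arm", "data": {"plan": [{"x":0.023,"y":-0.244,"z":0,"yaw":0,"fingers":0.35},{"x":0.023,"y":-0.244,"z":0,"yaw":0,"fingers":0.35},{"x":0.023,"y":-0.244,"z":0,"yaw":-0.1,"fingers":0.35},{"x":0.023,"y":-0.244,"z":0,"yaw":-0.23,"fingers":0.35},{"x":0.023,"y":-0.244,"z":0,"yaw":-0.23,"fingers":0.35}]}}

```text
time: 13.1
eef_pos: [0.5341, 0.2557, 0.2032]
tcp_rot: [0.99, 0.142, -0.002, 0.0]
contact_force: [0.5, -0.7, 1.2]
opening: 0.651
finger_force: 0.0
```

```bash
cat > rel.py <<'E'
import sys
from h import *
for i in range(8): ctrl.read_camera("wrist")
S=[]
for i in range(3): S.append(ctrl.get_state());ctrl.read_camera("wrist")
p=np.mean([s["eef_pos"] for s in S],0);r=R.from_quat(S[-1]["tcp_rot"]).as_matrix()
print(S[-1]["time"],p,"angle",np.arctan2(r[1,0],r[0,0]),"q6",S[-1]["qpos"][5],S[-1]["contact_force"],S[-1]["opening"])
print("shift",r.T@(np.array(eval(sys.argv[1]))-p))
E
python3 rel.py "[.547,.306,.0845]"
```

```text
13.6 [0.5355 0.2523 0.2054] angle 0.28072599157588274 q6 1.5591462892441514 [-0.4109  0.0036  0.072 ] 0.6526494827791903
shift [ 0.0259 -0.0485  0.1209]
```

{"op": "move_arm", "data": {"plan": [{"x":0.026,"y":-0.0485,"z":0,"yaw":0,"fingers":0.35},{"x":0.026,"y":-0.0485,"z":0.03,"yaw":0,"fingers":0.35},{"x":0.026,"y":-0.0485,"z":0.06,"yaw":0,"fingers":0.35},{"x":0.026,"y":-0.0485,"z":0.085,"yaw":0,"fingers":0.35},{"x":0.026,"y":-0.0485,"z":0.085,"yaw":0,"fingers":0.35}]}}

```text
time: 14.15
eef_pos: [0.5442, 0.3058, 0.1161]
tcp_rot: [0.99, 0.141, -0.004, 0.001]
contact_force: [-0.5, -0.1, -0.7]
opening: 0.65
finger_force: 0.0
```

```bash
python3 rel.py "[.547,.306,.0845]"; python3 - <<'E'
from h import *
im=ctrl.read_camera("wrist")[:,:,::-1]
cv2.imwrite("pics/w7.png",cv2.resize(im[90:320,110:400],(757,600),interpolation=cv2.INTER_CUBIC))
E
```

```text
14.65 [0.5476 0.3076 0.1222] angle 0.28271669113439923 q6 1.638640154466638 [-0.7278 -0.3636 -0.0104] 0.650046740598343
shift [-0.0011  0.0014  0.0377]
```

View pics/w7.png

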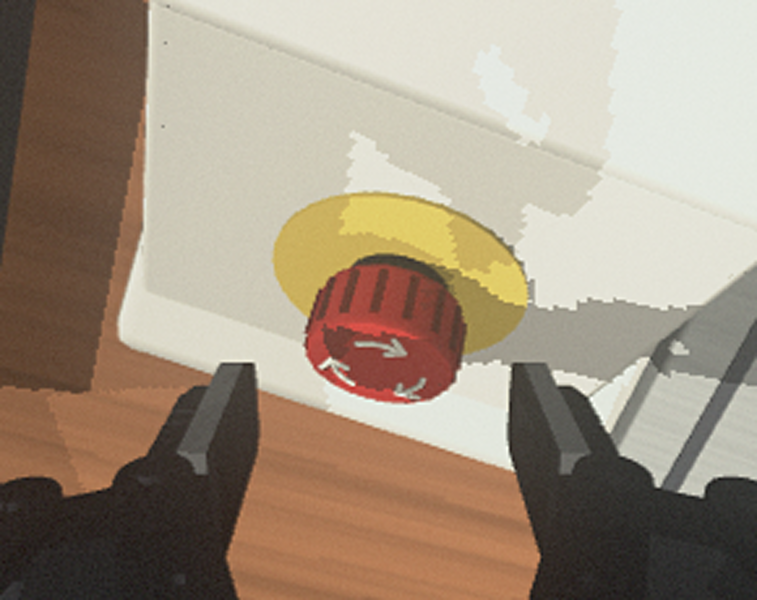

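The head, centred at column 385, sits midway between the finger pads at columns 257 and 510. Descending, gripping and making the first clockwise stroke.

{"op": "move_arm", "data": {"plan": [{"x":-0.001,"y":0,"z":0.015,"yaw":0,"fingers":0.35},{"x":-0.001,"y":0,"z":0.03,"yaw":0,"fingers":0.35},{"x":-0.001,"y":0,"z":0.037,"yaw":0,"fingers":0.35},{"x":-0.001,"y":0,"z":0.037,"yaw":0,"fingers":0.35},{"x":-0.001,"y":0,"z":0.037,"yaw":0,"fingers":0.35}], "force": 40}}

```text
time: 15.25
eef_pos: [0.5457, 0.3071, 0.0831]
tcp_rot: [0.99, 0.141, -0.001, 0.0]
contact_force: [-0.1, 0.1, 0.2]
opening: 0.653
finger_force: 0.0
```

{"op": "move_arm", "data": {"plan": [{"x":0,"y":0,"z":0,"yaw":0,"fingers":0.5},{"x":0,"y":0,"z":0,"yaw":0,"fingers":0.65},{"x":0,"y":0,"z":0,"yaw":0,"fingers":0.8},{"x":0,"y":0,"z":0,"yaw":0,"fingers":0.8},{"x":0,"y":0,"z":0,"yaw":0,"fingers":0.8}]}}

```text
time: 15.75
eef_pos: [0.5466, 0.3069, 0.0846]
tcp_rot: [0.99, 0.141, 0.001, 0.0]
contact_force: [0.5, -3.1, 2.3]
opening: 0.466
finger_force: 40.2
```

{"op": "move_arm", "data": {"plan": [{"x":0,"y":0,"z":0,"yaw":0.12,"fingers":0.8},{"x":0,"y":0,"z":0,"yaw":0.24,"fingers":0.8},{"x":0,"y":0,"z":0,"yaw":0.36,"fingers":0.8},{"x":0,"y":0,"z":0,"yaw":0.36,"fingers":0.8}]}}

```text
time: 16.15
eef_pos: [0.5475, 0.3076, 0.0843]
tcp_rot: [0.999, -0.038, 0.002, -0.001]
contact_force: [4.5, -1.7, -0.9]
opening: 0.448
finger_force: 40.8
```

{"op": "move_arm", "data": {"plan": [{"x":0,"y":0,"z":0,"yaw":0.12,"fingers":0.8},{"x":0,"y":0,"z":0,"yaw":0.24,"fingers":0.8},{"x":0,"y":0,"z":0,"yaw":0.36,"fingers":0.8},{"x":0,"y":0,"z":0,"yaw":0.36,"fingers":0.8},{"x":0,"y":0,"z":0,"yaw":0.36,"fingers":0.8}]}}

```text
time: 16.65
eef_pos: [0.5474, 0.3091, 0.0851]
tcp_rot: [0.977, -0.214, 0.002, -0.003]
contact_force: [2.6, 3.8, 2.2]
opening: 0.448
finger_force: 55.2
```

{"op": "move_arm", "data": {"plan": [{"x":0,"y":0,"z":0,"yaw":0,"fingers":0.5},{"x":0,"y":0,"z":0,"yaw":0,"fingers":0.35},{"x":0,"y":0,"z":-0.004,"yaw":0,"fingers":0.35}]}}

```text
time: 16.95
eef_pos: [0.5437, 0.306, 0.0858]
tcp_rot: [0.976, -0.217, -0.003, 0.002]
contact_force: [-0.9, 0.1, 0.1]
opening: 0.654
finger_force: 0.0
```

```bash
cat > red.py <<'E'
from h import *
def f(im):
    h=cv2.cvtColor(im,cv2.COLOR_BGR2HSV)[245:300,285:352];m=((h[...,0]<6)|(h[...,0]>174))&(h[...,1]>170)&(h[...,2]>90)
    n,l,st,c=cv2.connectedComponentsWithStats(m.astype(np.uint8));k=1+st[1:,4].argmax();return st[k],c[k]+[285,245]
t=cv2.imread("pics/scene0.png");print("out",f(t))
s=ctrl.get_state();b=ctrl.read_camera("scene")[:,:,::-1].copy();cv2.imwrite("pics/sc_%d.png"%(s["time"]*100),b);print("now",f(b),s["time"],s["eef_pos"],s["contact_force"],s["opening"])
o=cv2.imread("pics/c6.png")[300:,:400];o=cv2.resize(o,(67,50),interpolation=cv2.INTER_AREA)
x=np.zeros_like(t);x[250:300,285:352]=o;print("latched",f(x))
E
python3 red.py
```

```text
out (array([ 26,  19,  17,  15, 143], dtype=int32), array([318.3497, 271.4615]))
now (array([25, 21, 10, 14, 73], dtype=int32), array([314.1644, 272.589 ])) 16.95 [0.5437 0.306  0.0858] [-0.8975  0.0814  0.1142] 0.6541712008272296
latched (array([ 24,  21,  17,  15, 138], dtype=int32), array([316.6812, 273.9493]))
```

{"op": "move_arm", "data": {"plan": [{"x":0.001,"y":0,"z":0,"yaw":-0.14,"fingers":0.35},{"x":0.001,"y":0,"z":0,"yaw":-0.28,"fingers":0.35},{"x":0.001,"y":0,"z":0,"yaw":-0.42,"fingers":0.35},{"x":0.001,"y":0,"z":0,"yaw":-0.56,"fingers":0.35},{"x":0.001,"y":0,"z":0,"yaw":-0.7,"fingers":0.35}]}}

```text
time: 17.5
eef_pos: [0.546, 0.3061, 0.0872]
tcp_rot: [0.991, 0.134, -0.001, 0.001]
contact_force: [-0.4, 0.6, -0.6]
opening: 0.648
finger_force: 0.0
```

```bash
python3 rel.py "[.547,.3065,.0845]"
```

```text
18.0 [0.5468 0.3067 0.0878] angle 0.26202223134986163 q6 1.6583811892863995 [-0.1576 -0.1784 -0.0552] 0.6463153227622758
shift [0.0002 0.0003 0.0033]
```

{"op": "move_arm", "data": {"plan": [{"x":0,"y":0,"z":0.003,"yaw":0,"fingers":0.5},{"x":0,"y":0,"z":0.003,"yaw":0,"fingers":0.65},{"x":0,"y":0,"z":0.003,"yaw":0,"fingers":0.8},{"x":0,"y":0,"z":0.003,"yaw":0,"fingers":0.8},{"x":0,"y":0,"z":0.003,"yaw":0,"fingers":0.8}]}}

```text
time: 18.55
eef_pos: [0.5473, 0.3069, 0.0853]
tcp_rot: [0.991, 0.131, 0.001, -0.0]
contact_force: [0.0, 0.2, 2.8]
opening: 0.466
finger_force: 39.9
```

{"op": "move_arm", "data": {"plan": [{"x":0,"y":0,"z":0,"yaw":0.12,"fingers":0.8},{"x":0,"y":0,"z":0,"yaw":0.24,"fingers":0.8},{"x":0,"y":0,"z":0,"yaw":0.36,"fingers":0.8},{"x":0,"y":0,"z":0,"yaw":0.36,"fingers":0.8}]}}

```text
time: 18.95
eef_pos: [0.5465, 0.3071, 0.0853]
tcp_rot: [0.999, -0.049, -0.0, -0.0]
contact_force: [-1.5, 1.0, 4.4]
opening: 0.451
finger_force: 40.9
```

{"op": "move_arm", "data": {"plan": [{"x":0,"y":0,"z":0,"yaw":0.12,"fingers":0.8},{"x":0,"y":0,"z":0,"yaw":0.24,"fingers":0.8},{"x":0,"y":0,"z":0,"yaw":0.34,"fingers":0.8},{"x":0,"y":0,"z":0,"yaw":0.34,"fingers":0.8},{"x":0,"y":0,"z":0,"yaw":0.34,"fingers":0.8}]}}

```text
time: 19.45
eef_pos: [0.5457, 0.3092, 0.0868]
tcp_rot: [0.977, -0.215, -0.002, -0.002]
contact_force: [-7.7, 4.3, 11.0]
opening: 0.448
finger_force: 48.4
```

{"op": "move_arm", "data": {"plan": [{"x":0,"y":0,"z":0,"yaw":0,"fingers":0.6},{"x":0,"y":0,"z":0,"yaw":0,"fingers":0.35},{"x":0,"y":0,"z":0,"yaw":0,"fingers":0.3},{"x":0,"y":0,"z":-0.03,"yaw":0,"fingers":0.3},{"x":0,"y":0,"z":-0.06,"yaw":0,"fingers":0.3}]}}

```text
time: 19.95
eef_pos: [0.5457, 0.3058, 0.1428]
tcp_rot: [0.976, -0.216, -0.002, 0.002]
contact_force: [0.6, 0.4, -0.5]
opening: 0.702
finger_force: 0.0
```

{"op": "move_arm", "data": {"plan": [{"x":-0.03,"y":0.01,"z":-0.05,"yaw":-0.14,"fingers":0.3},{"x":-0.03,"y":0.05,"z":-0.1,"yaw":-0.28,"fingers":0.3},{"x":-0.03,"y":0.1,"z":-0.1,"yaw":-0.42,"fingers":0.3},{"x":-0.03,"y":0.1,"z":-0.1,"yaw":-0.42,"fingers":0.3}]}}

```text
time: 20.35
eef_pos: [0.4769, 0.2268, 0.2468]
tcp_rot: [1.0, -0.008, 0.002, 0.0]
contact_force: [0.5, -0.4, -0.3]
opening: 0.702
finger_force: 0.0
```

```bash
python3 rel.py "[.547,.3065,.0845]"; python3 red.py
```

```text
20.85 [0.4774 0.2294 0.2437] angle -0.016473314576971543 q6 1.8434984859953434 [ 0.6201 -0.2164 -0.3499] 0.7046719975902953
shift [ 0.0686 -0.0783  0.1591]
out (array([ 26,  19,  17,  15, 143], dtype=int32), array([318.3497, 271.4615]))
now (array([ 26,  19,  16,  15, 136], dtype=int32), array([318.1176, 271.5441])) 20.9 [0.4774 0.2293 0.2441] [ 0.5465 -0.7397 -1.0236] 0.7025801814813726
latched (array([ 24,  21,  17,  15, 138], dtype=int32), array([316.6812, 273.9493]))
```

The red head's box and centroid in the scene view are back where they started: (318.1,271.5) now, (318.3,271.5) when out and (316.7,273.9) when latched. The head is fully out and the arm is clear of everything, so I'm handing in.

```bash
python3 -c "
from plant import ctrl
print(ctrl.sign_off())"
```

```text
the job is handed in; nothing more can be done
None
```

The job is handed in: I latched the stop, set the blue gauge flat in its blue tray, then turned the stop clockwise until it sprang fully out. The camera checks agreed with each step, but the hand-in gave no verdict.

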